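# Stand up the fallen fume nozzle and push it onto its suction port

## Task

The eight-sided metal intake nozzle of the solder-fume extraction has toppled over on the bench: stand it up on the bench on its open end, grille uppermost, and let go of it there. Then take it afresh and push it down over the upright spigot of the suction port until it is fully home, with the stiff shutter ring pressed right down onto the housing, and let go. Do not knock over or push aside the bottle, the solder reel or the battery cell nearby.

Things in the scene. Friction and masses are not known exactly. Their poses are not given: they have to be found in the camera images.
- nozzle: Loose plain aluminium nozzle, 0.12 kg: straight tube 100 mm long, eight-sided, 40 mm across flats (flat normals along its own x, z and the diagonals), bore 29 mm. Origin mid-tube; +y runs to the grille end (three dark bars), -y to the open socket end (two thin dark lines round it near that end). It starts lying on a flat, grille end roughly to the robot's left. Upright: +y up.
- nozzle_socket (a point): Centre of the nozzle's open socket end (in the plane of the rim), 50 mm from its middle; axes as the nozzle's.
- nozzle_grille (a point): Centre of the nozzle's grille end, 50 mm from its middle; axes as the nozzle's.
- port: Suction port fixed to the bench: grey housing 96 x 96 mm, top 40 mm above the bench, on a dark foot plate 124 (x) x 110 (y) x 6 mm, short stub pipe at its +x side. An upright steel spigot, 26 mm in diameter, 48 mm high, tip slightly chamfered, stands at the centre of its top. Origin at the centre of the underside, z up.
- spigot_foot (a point): Centre of the spigot's foot, on the housing's top, 40 mm above the bench.
- spigot_tip (a point): Centre of the spigot's tip, 88 mm above the bench.
- shutter_ring (a joint): Slide of the black ring round the spigot (28 mm inside, 43 outside, 8 high), m: 0 = up, 12 mm above the housing; 0.012 = right down on it. Stiff: takes about 8 N to move, does not spring back, the nozzle's weight does not move it. The nozzle's rim rests on it and presses it down; when right down the socket end is 48 mm above the bench.
- ring_top (a point): Centre of the top of the shutter ring: 60 mm above the bench while up, 48 mm when right down.
- bottle: Bystander: amber dropper bottle with black top, 33 mm in diameter, 102 mm high, standing. Origin at the centre of its underside.
- reel: Bystander: reel of solder, 56 mm in diameter, 29 mm high, lying flat. Origin at the centre of its underside.
- cell: Bystander: flat grey battery cell, 53 x 34 x 10 mm. Origin at the centre of its underside.

How it is judged:
On the way:
1. the nozzle stands upright on the bench on its open end, grille up, let go and at rest (angle between nozzle's own y axis and vertical below 0.1 rad and height (world z) of nozzle_socket below 0.005 m and horizontal distance between nozzle and port above 0.06 m and contact force between the fingers and nozzle below 0.1 N and linear speed of nozzle below 0.02 m/s and angular speed of nozzle below 0.2 rad/s), for 0.2 s.
At the end, for the whole second after the job is handed in: Nozzle, grille up, on the spigot: socket end within 4 mm of its axis and under 10.5 mm above the housing (8 is home), tilt under 0.08 rad, ring down over 10.5 of 12 mm, let go, at rest. Bottle, reel and cell never moved over 25 mm or tipped (value of joint shutter_ring above 0.0105 m and horizontal distance between nozzle_socket and spigot_foot below 0.004 m and z of nozzle_socket in the frame of spigot_foot below 0.0105 m and angle between nozzle's own y axis and vertical below 0.08 rad and contact force between the fingers and nozzle below 0.1 N and linear speed of nozzle below 0.02 m/s and angular speed of nozzle below 0.2 rad/s); the robot touches nothing.
It fails at once if the flux bottle is moved more than 25 mm or tipped over (distance of bottle from where it was at the start of the episode above 0.025 m or angle between bottle's own z axis and vertical above 0.4 rad).
It fails at once if the solder reel is moved more than 25 mm or tipped over (distance of reel from where it was at the start of the episode above 0.025 m or angle between reel's own z axis and vertical above 0.4 rad).
It fails at once if the battery cell is moved more than 25 mm or tipped over (distance of cell from where it was at the start of the episode above 0.025 m or angle between cell's own z axis and vertical above 0.4 rad).
It also fails if it takes over 59 s, if anything falls off the work surface, if the arm or the gripper's body presses on something with over 40 N, if the wrist force passes 120 N, or if a joint passes its speed limit or range.

## Robot

A 6-joint arm with a two-finger parallel gripper is mounted at the origin on a cart in front of the work surface, level with it; the furniture and walls round the work are solid. World frame = base frame: x ahead of the robot, y to its left, z up, the work surface at z = 0. Lengths are in m, angles in rad, forces in N, time in s.
With the tool pointing down it reaches from about 0.35 to 0.725 m from the base axis. Payload 6 kg.
Tool frame: the origin (TCP) lies between the finger pads; the fingertips stand 17 mm ahead of it and the grasp point (between the pads) lies 2 mm behind it; z points along the fingers, y is the line along which they close (so a half turn about z gives the same grasp; the last joint's range is limited). The gripper opens to 85 mm and grips with 20 to 120 N. Pads are 22 mm wide; open, the fingers measure 114 mm over their backs; the gripper's body (76 mm by 85 mm) begins 54 mm behind the grasp point. The pads swing forward as they close: fully open they stand 13 mm farther back than shut.
Start: joints at [-0.999, 0.04, 0.085, 0, -1.615, -0.334], TCP at [0.141, -0.583, 0.221] pointing down, gripper open.
Joint ranges: [-2.56, 2.56], [-1.29, 2.01], [-1.08, 1.49], [-3.29, 1.98], [-2.81, -0.18], [-2.99, 2.99]. Speed limits (rad/s): [2.57, 2.57, 3.01, 3.14, 3.14, 3.14].

## Interface

Orientations are given as a unit quaternion [w, x, y, z].
In Python, from plant import r gives the robot as it stands. The module is installed in compiled form; this text tells all that it offers.
- The arm moves only by the shell command python3 -m inch 'ROWS'. ROWS is JSON, a list that holds one entry, the list of rows, each a list of 5 numbers: the opening, from -1 (shut) to 1 (fully open), then the shift along the tool's x, y, z scaled (see below), then the turn about the tool's z scaled (see below). In form: [[[claw, tx, ty, tz, turn], ...]]. A call has 1 to 5 rows; each row shifts and turns the commanded pose from where the row before left it, along the tool's axes as they then stand; what a row does not reach is not made up. The controller multiplies each number of a shift by 40 mm and each number of a turn by 5 degrees. A row lasts 1/8 s, in which the tool goes at most 62.5 mm and 10.7 degrees, less where a joint would pass 70% of its speed; a pose out of reach is approached as far as the arm can. A call with a number of a shift or a turn outside -1 to 1 is refused whole. A call with a gripper value outside its range is refused whole. The fingers move at their own pace and stop on an object; the grip force is fixed at half the most. Time passes only in rows, so rows that do not move let the fingers close. It gives the time, the measured TCP pose, the force, the opening and the grip force at its end, in the units of the state.
- r.get_obs(): the state, without advancing time (a new reading comes with each control period).
- r.grab_frame(name): name is "scene" or "side" or "wrist"; returns a dict with "color" (400x640x3 uint8, red, green, blue), "camera_matrix" (3x3 intrinsics, pixels), "R" (3x3) and "t" (3): a world point X has camera coordinates R X + t; the wrist camera has in their place "mount" (4x4, takes a point from camera to tool coordinates, whose origin is the TCP and whose axes are the flange's). Camera axes: x right, y down, z forward; pixel columns grow to the right and rows downward; lengths in m; the calibration is good to about 2 mm. A picture is of the moment at which its call begins: read the wrist's pose just before it. There is no depth.
- r.sign_off(): hands the job in; it is judged then, once.
The state is a dict: "time": time; "qpos": joint angles; "qd": joint speeds; "joint_torque": joint torques, N m; "eef_pos": TCP position; "eef_rot": TCP orientation; "contact_force": force on the tool from outside, world axes, zero at the start; "ft_torque": the same for the moment, N m; "grip_width": finger opening in m; "grasp_force": force on a finger pad.
Only numpy, scipy, OpenCV 4.12 (cv2) and the standard library are available. Lean on these libraries where they do the work, as an engineer would, in place of code of your own. Each camera call takes 0.05 s, during which the arm holds its last target. There are 200 camera calls.

## Working session

There is one attempt and no reset: what is moved stays moved. The work goes in short steps, Python scripts to look and compute and a shell command to move; the robot and the scene stay as the last step left them, time stands still between calls to the robot, and variables do not carry over. Pictures are saved under pics/ and viewed, at most 10 in all, crops included, and the job is handed in when it is done.

```bash
mkdir -p pics; cat > h.py <<'E'
import numpy as np, cv2
from plant import r
def snap(n,f):
    g=r.grab_frame(n); cv2.imwrite('pics/'+f,g['color'][:,:,::-1]); return g
def onplane(g,u,v,z):
    K=np.array(g['camera_matrix']);R=np.array(g['R']);t=np.array(g['t'])
    d=R.T@np.linalg.solve(K,[u,v,1]);c=-R.T@t
    return c+d*(z-c[2])/d[2]
E
python3 - <<'E'
from h import *
import pickle
o=r.get_obs();print(o)
for n in('scene','side'):
    g=snap(n,n+'0.png');pickle.dump(g,open(n+'0.pkl','wb'))
    print(n,-np.array(g['R']).T@np.array(g['t']))
E
```

```text
{'time': 0.0, 'qpos': array([-9.99312699e-01,  4.08008537e-02,  8.38182102e-02, -4.40789615e-04,
       -1.61548741e+00, -3.33655885e-01]), 'qd': array([ 0.00024192,  0.0002879 ,  0.00092467, -0.00123603,  0.00113404,
        0.00215911]), 'joint_torque': array([-2.54949691e-04, -3.68199921e+01,  3.47407258e+01,  6.93213031e+00,
       -5.29746583e-03,  2.59511324e-05]), 'eef_pos': array([ 0.1413234 , -0.58277168,  0.22019364]), 'eef_rot': array([-1.67925648e-04, -1.18643369e-01,  9.92936555e-01,  8.48894414e-04]), 'contact_force': array([ 0.18956366, -0.60190513,  0.35162893]), 'ft_torque': array([0.04240111, 0.04408287, 0.00588103]), 'grasp_force': 0.0, 'grip_width': 0.0853641665742849}
scene [0.18886273 0.50552606 0.70434527]
side [0.52847681 0.81199826 0.74421071]
```

View pics/scene0.png

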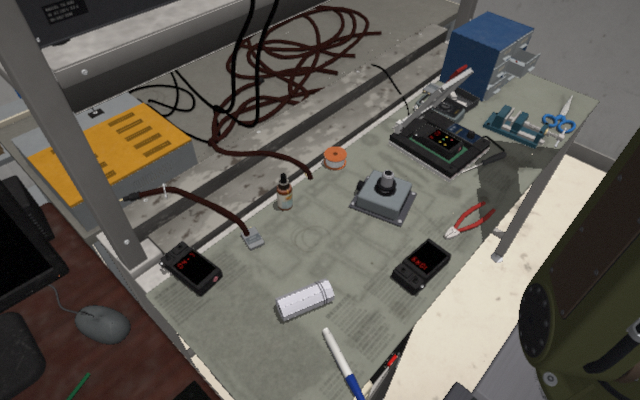

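View pics/side0.png

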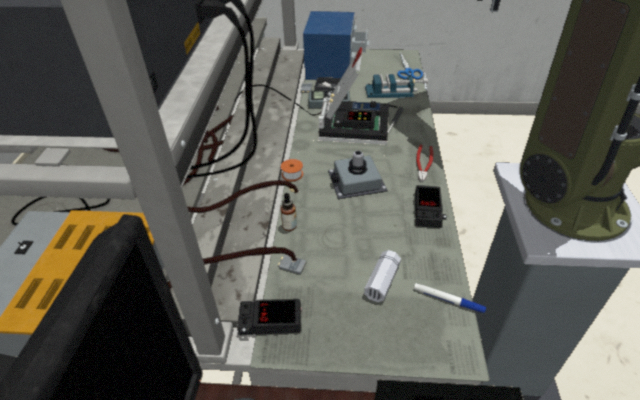

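```bash
python3 - <<'E'
import cv2,numpy as np
a=cv2.imread('pics/scene0.png')
b=cv2.resize(a[270:330,265:345],None,fx=5,fy=5,interpolation=cv2.INTER_CUBIC)
c=cv2.resize(a[160:230,340:420],None,fx=5,fy=5,interpolation=cv2.INTER_CUBIC)
s=cv2.imread('pics/side0.png')
d=cv2.resize(s[245:305,355:410],None,fx=5,fy=5,interpolation=cv2.INTER_CUBIC)
e=cv2.resize(s[140:200,320:395],None,fx=5,fy=5,interpolation=cv2.INTER_CUBIC)
W=np.zeros((600,800,3),np.uint8)
for im,y,x in((b,0,0),(d,0,400),(c[:300],300,0),(e,300,400)):
    im=im[:300,:400];W[y:y+im.shape[0],x:x+im.shape[1]]=im
cv2.imwrite('pics/crops.png',W)
E
```

```text
(no output)
```

View pics/crops.png

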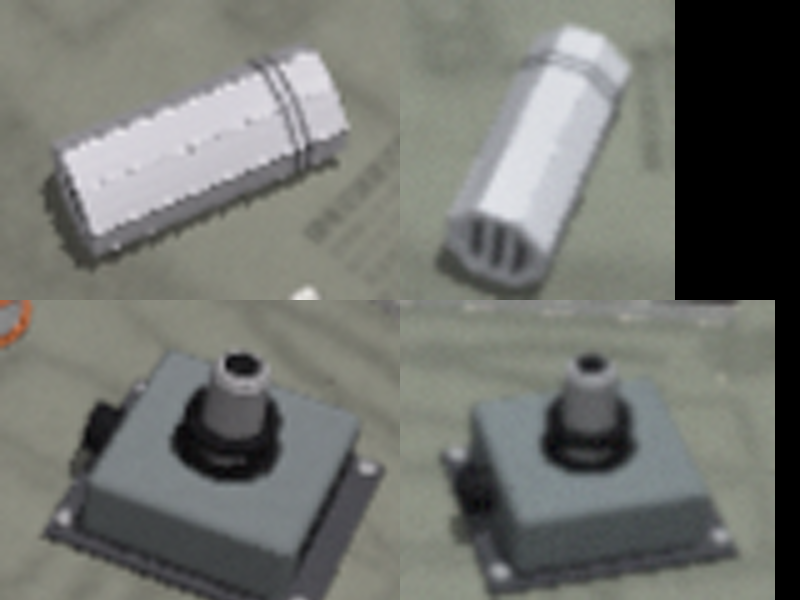

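```bash
python3 - <<'E'
from h import *
import pickle
from scipy.optimize import minimize
G=[pickle.load(open(n+'0.pkl','rb')) for n in('scene','side')]
P=[np.array([(55,148),(75,130),(265,52),(300,45),(320,50),(350,125),(345,145),(300,165),(95,255),(65,205)])/5+[265,270],
   np.array([(48,215),(135,40),(180,25),(210,38),(232,70),(225,95),(145,270),(125,288),(70,265),(45,240)])/5+[355,245]]
def mask(p):
    m=np.zeros((1600,2560),np.uint8);cv2.fillPoly(m,[np.round(p*4).astype(int)],1);return m[800:1400]>0
M=[mask(p) for p in P]
def proj(g,X):
    q=np.array(g['camera_matrix'])@(np.array(g['R'])@X.T+np.array(g['t'])[:,None]);return (q[:2]/q[2]).T
a=np.pi/8+np.arange(8)*np.pi/4;c=.02/np.cos(np.pi/8)
def f(v):
    x,y,w=v;d=np.array([np.cos(w),np.sin(w),0]);n=np.array([-d[1],d[0],0])
    X=np.array([[x,y,.02]+s*.05*d+c*np.cos(b)*n+c*np.sin(b)*np.array([0,0,1]) for s in(-1,1) for b in a])
    e=0
    for g,m in zip(G,M):
        h=mask(cv2.convexHull(proj(g,X).astype(np.float32))[:,0]);e+=1-(h&m).sum()/(h|m).sum()
    return e
x0=onplane(G[0],305,299,.02);print(x0,onplane(G[1],381,276,.02))
s=min((minimize(f,[x0[0],x0[1],w],method='Nelder-Mead',options=dict(initial_simplex=[[x0[0]+i*.01,x0[1]+j*.01,w+k*.15] for i,j,k in((0,0,0),(1,0,0),(0,1,0),(0,0,1))],xatol=1e-4)) for w in(1.2,1.57,1.9,2.3)),key=lambda s:s.fun)
print('nozzle x y yaw(grille dir)',s.x,s.fun)
for (a1,a2,z,n) in(((388.4,173),(358.2,152.8),.088,'tip'),((285,208),(288,229),0,'bottle'),((335,166),(292,178),0,'reel'),((252,241),(291,266),.005,'cell')):
    print(n,onplane(G[0],*a1,z),onplane(G[1],*a2,z))
for u,v in((340+165/5,160+52/5),(340+357/5,160+122/5),(340+92/5,160+190/5),(340+292/5,160+255/5)):print('housing corner',onplane(G[0],u,v,.04))
for u,v in((320+75/5,140+105/5),(320+260/5,140+80/5),(320+310/5,140+195/5),(320+125/5,140+225/5)):print('side',onplane(G[1],u,v,.04))
E
```

```text
[0.45455411 0.24199515 0.02      ] [0.45756788 0.24304394 0.02      ]
nozzle x y yaw(grille dir) [0.45401438 0.24120703 1.17943847] 0.08559452052878469
tip [ 0.50617541 -0.06490693  0.088     ] [ 0.5056595  -0.06637554  0.088     ]
bottle [ 6.51460597e-01  1.03600645e-01 -1.11022302e-16] [0.658613   0.10568633 0.        ]
reel [ 0.66094002 -0.07543948  0.        ] [ 0.66896812 -0.07175393  0.        ]
cell [0.63251144 0.21613556 0.005     ] [0.63948264 0.21466997 0.005     ]
housing corner [ 0.56154831 -0.09174718  0.04      ]
housing corner [ 0.47212488 -0.11549802  0.04      ]
housing corner [ 0.53150182 -0.00231326  0.04      ]
housing corner [ 0.44734174 -0.03175113  0.04      ]
side [ 0.56146677 -0.09440512  0.04      ]
side [ 0.46934109 -0.11864327  0.04      ]
side [ 0.44746455 -0.02969253  0.04      ]
side [ 0.53446939 -0.00415304  0.04      ]
```

The scene view shows the nozzle at (305,299) and the spigot tip at (388,173). The bottle is at (285,192), the reel at (335,157) and the cell at (252,240). Both cameras agree to a few mm, so I'll move above the grille end.

```bash

python3 -m inch '[[[1,0,0,0,-1],[1,0,0,0,-1],[1,0,0,0,-1],[1,0,0,0,-1],[1,0,0,0,-1]]]' >/dev/null
python3 -m inch '[[[1,0,0,0,-1],[1,0,0,0,-1],[1,0,0,0,-1],[1,0,0,0,-1],[1,0,0,0,-1]]]' >/dev/null
python3 -m inch '[[[1,0,0,0,-0.8],[1,-0.99,-0.31,0,0],[1,-0.99,-0.31,0,0],[1,-0.99,-0.31,0,0],[1,-0.99,-0.31,0,0]]]'
python3 -m inch '[[[1,-0.99,-0.31,0,0],[1,-0.99,-0.31,0,0],[1,-0.99,-0.31,0,0],[1,-0.99,-0.31,0,0],[1,-0.99,-0.31,0,0]]]' >/dev/null
python3 -m inch '[[[1,-0.99,-0.31,0,0],[1,-0.99,-0.31,0,0],[1,-0.99,-0.31,0,0],[1,-0.92,0.36,0,0],[1,-0.92,0.36,0,0]]]' 
python3 -m inch '[[[1,-0.92,0.36,0,0],[1,-0.92,0.36,0,0],[1,-0.92,0.36,0,0],[1,-0.92,0.36,0,0],[1,-0.92,0.36,0,0]]]' >/dev/null
python3 -m inch '[[[1,-0.92,0.36,0,0],[1,-0.92,0.36,0,0],[1,-0.92,0.36,0,0],[1,-0.92,0.36,0,0],[1,0,0,0,0]]]'
cat >> h.py <<'E'
from scipy.spatial.transform import Rotation as Ro
def go(x,y,z=None,yyaw=None):
    o=r.get_obs();w=o['eef_rot'];p=o['eef_pos'];R=Ro.from_quat([w[1],w[2],w[3],w[0]]).as_matrix()
    d=np.array([x,y,p[2] if z is None else z])-p
    yy=np.arctan2(R[1,1],R[0,1])
    print('t',round(o['time'],2),'pos',p.round(4),'yyaw',yy.round(4),'axis',R[:,2].round(3),'units',(R.T@d/.04).round(3),'F',o['contact_force'].round(1),'w',round(o['grip_width'],4),round(o['grasp_force'],1),'q6',o['qpos'][5].round(2))
    if yyaw is not None: print('turn',(-(yyaw-yy)/np.radians(5)).round(2))
E
python3 - <<'E'
from h import *
go(.4677,.2743,.12,2.7516)
E
```

```text
time: 1.98
eef_pos: [0.2481, -0.4543, 0.2207]
eef_rot: [0.0, -0.556, 0.831, 0.0]
contact_force: [0.7, -1.1, -1.0]
grip_width: 0.0858
grasp_force: 0.0
time: 3.22
eef_pos: [0.4611, -0.12, 0.2205]
eef_rot: [-0.001, -0.556, 0.831, 0.0]
contact_force: [0.5, 0.6, -0.2]
grip_width: 0.0856
grasp_force: 0.0
time: 4.47
eef_pos: [0.4668, 0.2362, 0.2198]
eef_rot: [-0.001, -0.558, 0.83, 0.0]
contact_force: [0.2, -0.1, 0.4]
grip_width: 0.0854
grasp_force: 0.0
t 4.47 pos [0.4668 0.2362 0.2198] yyaw 2.7537 axis [-0.002 -0.001 -1.   ] units [-0.896  0.337  2.495] F [ 0.2 -0.1  0.4] w 0.0854 0.0 q6 -1.24
turn 0.02
```

```bash

python3 -m inch '[[[1,-0.9,0.34,0.3,0],[1,0,0,0,0]]]' >/dev/null
python3 - <<'E'
from h import *
go(.4677,.2743,.06,2.7516)
g=snap('wrist','w1.png');print(g['mount'],g['camera_matrix'])
E
```

```text
t 4.72 pos [0.4679 0.2734 0.2072] yyaw 2.7523 axis [-0.003 -0.002 -1.   ] units [-0.031  0.006  3.68 ] F [-1.  -0.6  0.3] w 0.0853 0.0 q6 -1.29
turn 0.01
[[ 5.48019504e-04 -9.58963975e-01 -2.83527412e-01  7.09198642e-02]
 [ 9.99999724e-01  6.67884845e-04 -3.26099520e-04 -6.01160073e-04]
 [ 5.02081354e-04 -2.83527155e-01  9.58964077e-01 -1.53266814e-01]
 [ 0.00000000e+00  0.00000000e+00  0.00000000e+00  1.00000000e+00]] [[302.74915291   0.         319.64470309]
 [  0.         302.74915291 199.69272909]
 [  0.           0.           1.        ]]
```

View pics/w1.png

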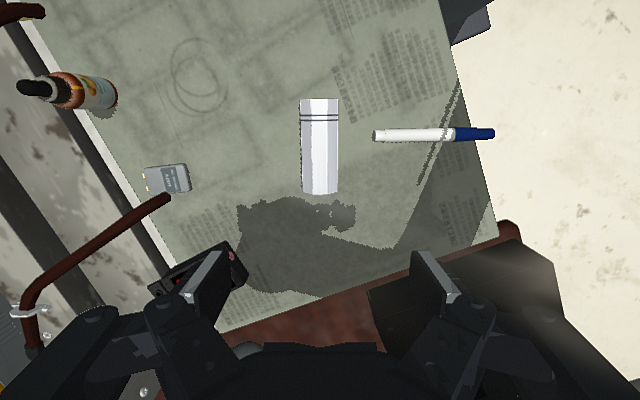

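The wrist view shows the nozzle centred at column 320, with its grille end at row 193 and socket end at row 98. Yaw and lateral alignment are confirmed. Next I'll descend and grip.

```bash

python3 -m inch '[[[1,0,0,1,0],[1,0,0,1,0],[1,0,0,1,0],[1,0,0,1,0],[1,0,0,0.65,0]]]'
python3 -m inch '[[[-1,0,0,0,0],[-1,0,0,0,0],[-1,0,0,0,0],[-1,0,0,0,0],[-1,0,0,0,0]]]'
python3 -m inch '[[[-1,0,0,-1,0],[-1,0,0,-1,0],[-1,0,0,-1,0],[-1,0,0,0,0]]]'
python3 - <<'E'
from h import *
go(.4677,.2743,.1)
snap('scene','s2.png');b=cv2.imread('pics/s2.png')[150:370,150:450];s=snap('side','d2.png');c=cv2.imread('pics/d2.png')[150:370,270:500]
cv2.imwrite('pics/m2.png',cv2.resize(np.hstack([b,c]),None,fx=1.5,fy=1.5))
E
```

```text
time: 5.4
eef_pos: [0.4683, 0.2712, 0.0217]
eef_rot: [-0.001, -0.556, 0.831, -0.0]
contact_force: [0.5, 0.0, 0.3]
grip_width: 0.0856
grasp_force: 0.0
time: 6.02
eef_pos: [0.4721, 0.2754, 0.0312]
eef_rot: [0.006, -0.557, 0.83, -0.0]
contact_force: [-6.7, -1.4, 25.2]
grip_width: 0.0001
grasp_force: 17.4
time: 6.52
eef_pos: [0.4703, 0.2741, 0.1485]
eef_rot: [0.004, -0.557, 0.831, 0.001]
contact_force: [-0.5, -0.0, -0.3]
grip_width: 0.0002
grasp_force: 0.0
t 6.53 pos [0.4703 0.2741 0.1485] yyaw 2.7513 axis [ 0.006  0.006 -1.   ] units [0.029 0.067 1.212] F [-0.5 -0.  -0.3] w 0.0002 0.0 q6 -1.29
```

View pics/m2.png

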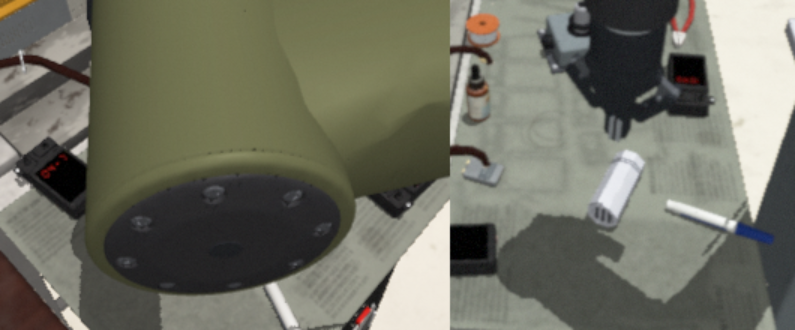

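The grip slipped: the fingers are shut and the nozzle is still lying at about (380,276) in the side view. I'll measure it again numerically.

```bash
cat >> h.py <<'E'
def wplane(g,p,R,u,v,z):
    M=np.array(g['mount']);d=R@M[:3,:3]@np.linalg.solve(np.array(g['camera_matrix']),[u,v,1]);c=p+R@M[:3,3]
    return c+d*(z-c[2])/d[2]
def pose():
    o=r.get_obs();w=o['eef_rot'];return o['eef_pos'],Ro.from_quat([w[1],w[2],w[3],w[0]]).as_matrix()
def white(f,box):
    a=cv2.imread('pics/'+f).astype(int);u0,u1,v0,v1=box
    m=((a.min(2)>150)).astype(np.uint8);k=np.zeros_like(m);k[v0:v1,u0:u1]=m[v0:v1,u0:u1]
    n,l,s,c=cv2.connectedComponentsWithStats(k);i=1+np.argmax(s[1:,4])
    q=np.argwhere(l==i)[:,::-1].astype(np.float32);return s[i],c[i].round(1),cv2.boxPoints(cv2.minAreaRect(q)).round(1).tolist()
E
python3 - <<'E'
from h import *
p,R=pose();g=snap('wrist','w2.png')
print('w1',white('w1.png',(270,365,60,230)));print('w2',white('w2.png',(200,430,30,380)))
print('d0',white('side0.png',(350,412,235,310)));print('d2',white('d2.png',(350,412,235,310)))
for z in(.13,): print(r.grab_frame('side')['camera_matrix'][0][0])
gs=r.grab_frame('side');print(onplane(gs,381,233,.1315),p)
_,_,b=white('w2.png',(200,430,30,380))
for u,v in b: print(wplane(g,p,R,u,v,.035).round(4))
E
```

```text
w1 (array([ 301,  121,   38,   74, 2662], dtype=int32), array([319.6, 156.6]), [[301.0, 121.0], [338.0, 121.0], [338.0, 194.0], [301.0, 194.0]])
w2 (array([ 295,  123,   47,   90, 3837], dtype=int32), array([317.1, 165.7]), [[295.0, 123.0], [341.0, 123.0], [341.0, 212.0], [295.0, 212.0]])
d0 (array([365, 249,  36,  46, 818], dtype=int32), array([383.9, 271.3]), [[364.6000061035156, 286.79998779296875], [383.20001220703125, 246.0], [402.3999938964844, 254.6999969482422], [383.79998779296875, 295.6000061035156]])
d2 (array([355, 243,  47,  53, 990], dtype=int32), array([381.7, 269.3]), [[353.3999938964844, 283.1000061035156], [379.1000061035156, 233.3000030517578], [405.70001220703125, 247.0], [380.0, 296.8999938964844]])
459.7478727038976
[0.46518557 0.23256824 0.1315    ] [0.4686536  0.27311737 0.14400244]
[0.4655 0.2091 0.035 ]
[0.4298 0.2238 0.035 ]
[0.4583 0.2975 0.035 ]
[0.4972 0.2815 0.035 ]
```

View pics/w2.png

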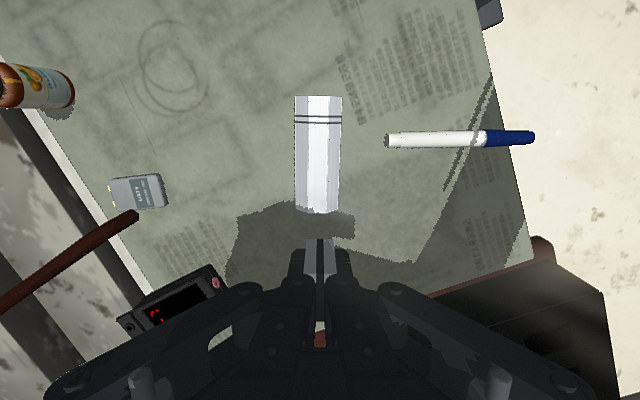

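```bash
python3 - <<'E'
from h import *
p,R=pose();g=snap('side','d3.png');K=np.array(g['camera_matrix']);print(p)
a=cv2.imread('pics/d3.png');u0,v0=330,180
b=cv2.resize(a[v0:v0+130,u0:u0+110],None,fx=4.5,fy=4.5,interpolation=cv2.INTER_CUBIC)
def dot(X,c):
    q=K@(np.array(g['R'])@X+np.array(g['t']));q=q[:2]/q[2];cv2.circle(b,tuple(int(x) for x in ((q-[u0,v0]+.5)*4.5)),3,c,-1)
dot(p,(0,0,255));dot(p+R[:,2]*.017,(0,255,0));dot(p*[1,1,0],(255,0,0))
n=np.array([.454,.2412,.02]);e=np.array([.381,.925,0])
dot(n,(255,0,255));dot(n+e*.05,(0,255,255));dot(n-e*.05,(0,255,255))
cv2.imwrite('pics/d3c.png',b)
E
```

```text
[0.46818414 0.27247679 0.14218554]
```

View pics/d3c.png

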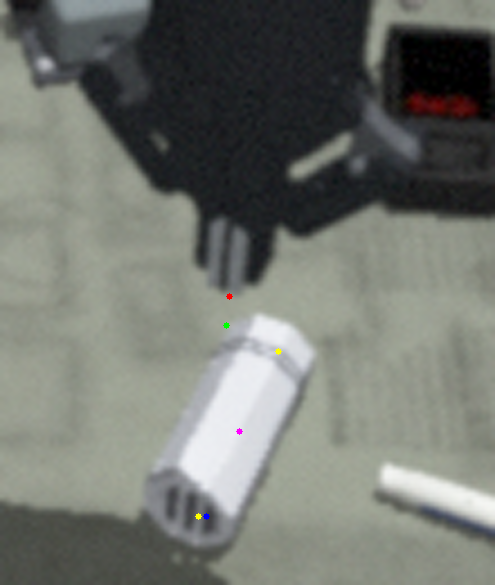

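The overlaid dots fit the nozzle well. The fingertips, though, appear roughly 20 mm higher than nominal, ending near the red TCP dot, so the fingers closed on the nozzle's sloping top. I'll re-open and descend in force-checked steps.

```bash

python3 -m inch '[[[1,0,0,0,0],[1,0,0,0,0],[1,0,0,1,0],[1,0,0,1,0],[1,0,0,1,0]]]'
python3 -m inch '[[[1,0,0,0.15,0],[1,0,0,0.1,0]]]'
python3 -m inch '[[[1,0,0,0.1,0],[1,0,0,0.1,0]]]'
python3 -m inch '[[[1,0,0,0.1,0],[1,0,0,0,0]]]'
```

```text
time: 7.45
eef_pos: [0.4685, 0.2727, 0.022]
eef_rot: [0.0, -0.556, 0.831, 0.0]
contact_force: [-0.2, -0.1, -0.8]
grip_width: 0.0851
grasp_force: 0.0
time: 7.7
eef_pos: [0.4693, 0.2732, 0.0145]
eef_rot: [0.001, -0.557, 0.831, -0.0]
contact_force: [0.3, 0.9, 0.4]
grip_width: 0.0854
grasp_force: 0.0
time: 7.95
eef_pos: [0.4691, 0.2734, 0.0063]
eef_rot: [0.001, -0.557, 0.831, 0.0]
contact_force: [-0.5, -0.4, -0.2]
grip_width: 0.0853
grasp_force: 0.0
time: 8.2
eef_pos: [0.4684, 0.2727, 0.001]
eef_rot: [-0.0, -0.556, 0.831, 0.0]
contact_force: [0.4, -0.2, -0.4]
grip_width: 0.0856
grasp_force: 0.0
```

```bash

python3 -m inch '[[[1,0,0,0.1,0],[1,0,0,0,0]]]'
python3 -m inch '[[[1,0,0,0.1,0],[1,0,0,0,0]]]'
python3 -m inch '[[[1,0,0,0.1,0],[1,0,0,0,0]]]'
```

```text
time: 8.45
eef_pos: [0.4684, 0.2726, -0.0032]
eef_rot: [-0.0, -0.556, 0.831, 0.0]
contact_force: [0.8, -1.0, 0.3]
grip_width: 0.0854
grasp_force: 0.0
time: 8.7
eef_pos: [0.4683, 0.2726, -0.0072]
eef_rot: [-0.0, -0.556, 0.831, 0.0]
contact_force: [-0.1, 0.1, -0.3]
grip_width: 0.0853
grasp_force: 0.0
time: 8.95
eef_pos: [0.4683, 0.2726, -0.0113]
eef_rot: [-0.0, -0.556, 0.831, 0.0]
contact_force: [1.3, 0.2, 0.4]
grip_width: 0.0857
grasp_force: 0.0
```

```bash

python3 -m inch '[[[-1,0,0,0,0],[-1,0,0,0,0],[-1,0,0,0,0]]]'
python3 -m inch '[[[-1,0,0,0,0],[-1,0,0,0,0]]]'
```

```text
time: 9.32
eef_pos: [0.4691, 0.2731, -0.0101]
eef_rot: [0.001, -0.557, 0.831, -0.0]
contact_force: [0.2, 0.7, -0.6]
grip_width: 0.0394
grasp_force: 60.0
time: 9.57
eef_pos: [0.4689, 0.2731, -0.0103]
eef_rot: [0.001, -0.556, 0.831, 0.0]
contact_force: [0.6, -0.1, 2.1]
grip_width: 0.0391
grasp_force: 60.5
```

```bash

python3 -m inch '[[[-1,0,0,-1,0],[-1,0,0,-1,0],[-1,0,0,-1,0],[-1,0,0,0,0],[-1,0,0,0,0]]]'
python3 - <<'E'
from h import *
go(.4677,.2743,.1);snap('wrist','w4.png');snap('side','d4.png')
b=cv2.imread('pics/d4.png')[130:310,300:450];a=cv2.imread('pics/w4.png')
cv2.imwrite('pics/m4.png',np.hstack([cv2.resize(a,(480,300)),cv2.resize(b,(250,300))]))
E
```

```text
time: 10.2
eef_pos: [0.4679, 0.2726, 0.1078]
eef_rot: [-0.001, -0.556, 0.831, 0.0]
contact_force: [0.5, 0.2, -1.3]
grip_width: 0.0396
grasp_force: 60.7
t 10.2 pos [0.4679 0.2726 0.1078] yyaw 2.7509 axis [-0.002 -0.001 -1.   ] units [-0.039  0.02   0.196] F [ 0.5  0.2 -1.3] w 0.0396 60.7 q6 -1.29
```

View pics/m4.png

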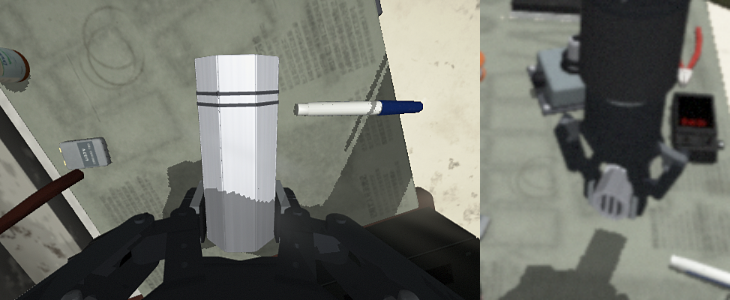

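The nozzle is held firmly, still horizontal, and does not swing by gravity. I'll turn it square to the port, bear its socket face against the housing's top edge (clear of the spigot), and pivot it upright in the grip.

```bash

python3 -m inch '[[[-1,0,0,0,-1],[-1,0,0,0,-1],[-1,0,0,0,-1],[-1,0,0,0,-1],[-1,0,0,0,-1]]]' >/dev/null
python3 -m inch '[[[-1,0,0,0,-1],[-1,0,0,0,-1],[-1,0,0,0,-0.7],[-1,0.9,0.45,0,0],[-1,0.9,0.45,0,0]]]' >/dev/null
python3 -m inch '[[[-1,0.9,0.45,0,0],[-1,0.9,0.45,0,0],[-1,0.8,0.4,0,0],[-1,0,0,0,0],[-1,0,0,0,0]]]' >/dev/null
cat >> h.py <<'E'
YP=np.radians(16.3);U=np.array([np.cos(YP),np.sin(YP),0]);N=np.array([-U[1],U[0],0]);PC=np.array([.5058,-.0655,0])
def gp(s,t,zaxis):
    X=PC+(.048+s)*N+t*U;go(X[0],X[1],zaxis-.030,-2.857)
def where():
    p,R=pose();d=p-PC;return 's,t,zaxis',(d@N-.048).round(4),(d@U).round(4),(p[2]+.03).round(4)
E
python3 - <<'E'
from h import *
gp(.1,-.028,.054);print(where());snap('side','d5.png');snap('wrist','w5.png')
E
```

```text
t 12.18 pos [0.4327 0.0793 0.1084] yyaw -2.8605 axis [-0.001 -0.    -1.   ] units [ 0.286 -0.043  2.111] F [-0.1  0.2 -1. ] w 0.0392 60.6 q6 -0.36
turn -0.04
('s,t,zaxis', np.float64(0.1115), np.float64(-0.0296), np.float64(0.1384))
```

```bash

python3 -m inch '[[[-1,0,0,1,0],[-1,0,0,1,0],[-1,0.2,0,0.1,0],[-1,0.2,0,0,0],[-1,0,0,0,0]]]'
python3 -m inch '[[[-1,0.1,0,0,0],[-1,0.1,0,0,0]]]'
python3 -m inch '[[[-1,0.1,0,0,0],[-1,0.1,0,0,0]]]'
python3 -c "
from h import *
gp(.085,-.028,.054);print(where())"
```

```text
time: 12.9
eef_pos: [0.4387, 0.0639, 0.0272]
eef_rot: [-0.001, 0.799, -0.601, 0.001]
contact_force: [-0.4, 0.1, -1.4]
grip_width: 0.0393
grasp_force: 60.6
time: 13.15
eef_pos: [0.44, 0.0562, 0.0259]
eef_rot: [-0.001, 0.799, -0.601, 0.0]
contact_force: [-0.3, -0.3, -1.1]
grip_width: 0.039
grasp_force: 60.6
time: 13.4
eef_pos: [0.4414, 0.0521, 0.0254]
eef_rot: [-0.003, 0.799, -0.601, -0.003]
contact_force: [-15.9, 28.7, 8.1]
grip_width: 0.0388
grasp_force: 61.0
t 13.4 pos [0.4414 0.0521 0.0254] yyaw -2.8605 axis [-0.001  0.008 -1.   ] units [-0.05  -0.021  0.035] F [-15.9  28.7   8.1] w 0.0388 61.0 q6 -0.29
turn -0.04
('s,t,zaxis', np.float64(0.083), np.float64(-0.0288), np.float64(0.0554))
```

```bash

python3 -m inch '[[[-1,0.03,0,-0.12,0],[-1,0.03,0,-0.12,0]]]'
python3 -m inch '[[[-1,0.04,0,-0.13,0],[-1,0,0,0,0]]]'
python3 -c "
from h import *
print(where());p,R=pose();print(R[:,2]);snap('wrist','w6.png');print(white('w5.png',(200,420,0,300)),white('w6.png',(200,420,0,300)))"
```

```text
time: 13.65
eef_pos: [0.4425, 0.0492, 0.0344]
eef_rot: [-0.003, 0.8, -0.6, -0.002]
contact_force: [-1.6, 10.9, -4.1]
grip_width: 0.0392
grasp_force: 61.0
time: 13.9
eef_pos: [0.4428, 0.047, 0.0399]
eef_rot: [-0.002, 0.8, -0.601, -0.001]
contact_force: [-3.3, 11.2, -1.5]
grip_width: 0.0389
grasp_force: 61.2
('s,t,zaxis', np.float64(0.0777), np.float64(-0.0288), np.float64(0.0699))
[ 1.31413515e-04  5.09600731e-03 -9.99987007e-01]
(array([  264,   139,   107,   124, 10407], dtype=int32), array([321.2, 193.2]), [[263.8999938964844, 141.0], [370.0, 138.89999389648438], [372.3999938964844, 261.6000061035156], [266.29998779296875, 263.6000061035156]]) (array([ 271,  139,   99,  124, 9797], dtype=int32), array([323.4, 190.6]), [[271.0, 139.0], [369.0, 139.0], [369.0, 262.0], [271.0, 262.0]])
```

```bash
cat >> h.py <<'E'
def tilt(f):
    "socket end + lines rows on the top flat near col 320, and predicted rows for tilts"
    a=cv2.imread('pics/'+f)[:,300:340].astype(int).min(2).mean(1)
    return a.round().astype(int)
E
python3 - <<'E'
from h import *
for f in('w4.png','w5.png','w6.png'): print(f,tilt(f)[30:240:3].tolist())
M=np.array(r.grab_frame('wrist')['mount'])
for ph in(0,5,10,15,20,30,45,60,75):
    c,s=np.cos(np.radians(ph)),np.sin(np.radians(ph))
    o=[]
    for l in(.086,.076,.071,0):   # top flat, distance to socket from G
        X=np.array([l*c-.02*s*1,0,-.030+l*s-.02*c]);q=M[:3,:3].T@(X-M[:3,3]);o.append(round(199.7+302.75*q[1]/q[2]))
    print(ph,o)
E
```

```text
w4.png [127, 126, 126, 127, 127, 126, 126, 123, 122, 122, 122, 121, 119, 119, 128, 244, 243, 243, 243, 243, 243, 243, 242, 242, 242, 242, 242, 242, 242, 241, 245, 80, 74, 242, 240, 241, 101, 72, 243, 238, 238, 238, 237, 237, 236, 236, 236, 235, 235, 235, 234, 233, 232, 231, 230, 229, 228, 227, 227, 227, 227, 228, 229, 229, 229, 229, 229, 228, 228, 227]
w5.png [144, 145, 145, 146, 124, 103, 61, 48, 50, 55, 83, 94, 32, 129, 108, 250, 248, 248, 248, 248, 248, 248, 248, 248, 247, 247, 247, 247, 247, 247, 249, 95, 77, 248, 246, 246, 128, 84, 250, 244, 244, 244, 244, 243, 243, 243, 243, 242, 242, 242, 241, 241, 240, 239, 238, 236, 235, 235, 234, 235, 235, 236, 236, 237, 237, 237, 236, 236, 236, 237]
w6.png [146, 146, 146, 146, 146, 146, 146, 147, 148, 149, 150, 150, 150, 150, 149, 148, 250, 245, 245, 245, 245, 245, 245, 245, 244, 244, 244, 244, 244, 244, 143, 90, 249, 243, 246, 95, 121, 243, 243, 242, 242, 242, 242, 242, 242, 241, 241, 241, 241, 241, 240, 240, 239, 238, 237, 236, 235, 234, 234, 235, 236, 236, 237, 238, 238, 238, 238, 237, 212, 199]
0 [62, 96, 112, 300]
5 [72, 103, 118, 303]
10 [83, 111, 125, 307]
15 [93, 119, 132, 310]
20 [104, 128, 139, 312]
30 [126, 145, 155, 317]
45 [156, 171, 179, 320]
60 [185, 197, 202, 320]
75 [212, 221, 225, 317]
```

```bash

python3 -m inch '[[[-1,0.1,0,-0.1,0],[-1,0.07,0,-0.12,0]]]'
python3 -m inch '[[[-1,0.07,0,-0.12,0],[-1,0,0,0,0]]]'
python3 -c "
from h import *
print(where());snap('wrist','w7.png');print(tilt('w7.png')[60:210:2].tolist())"
```

```text
time: 14.25
eef_pos: [0.4445, 0.0416, 0.0485]
eef_rot: [-0.003, 0.8, -0.6, -0.002]
contact_force: [-3.8, 13.0, -2.5]
grip_width: 0.0392
grasp_force: 61.3
time: 14.5
eef_pos: [0.4456, 0.038, 0.0537]
eef_rot: [-0.002, 0.799, -0.601, -0.002]
contact_force: [-4.9, 10.0, 0.4]
grip_width: 0.0389
grasp_force: 61.4
('s,t,zaxis', np.float64(0.0682), np.float64(-0.0287), np.float64(0.0837))
[151, 151, 151, 151, 150, 150, 150, 150, 151, 151, 151, 153, 153, 147, 238, 235, 235, 235, 235, 236, 236, 236, 236, 236, 236, 237, 237, 237, 237, 237, 237, 249, 100, 84, 247, 238, 238, 241, 135, 86, 247, 239, 238, 238, 238, 239, 239, 239, 239, 239, 239, 239, 239, 239, 239, 240, 240, 240, 240, 240, 240, 240, 239, 239, 239, 238, 238, 237, 236, 236, 236, 236, 236, 237, 237]
```

```bash

python3 -m inch '[[[-1,0.1,0,-0.1,0],[-1,0.08,0,-0.11,0]]]'
python3 -m inch '[[[-1,0.08,0,-0.1,0],[-1,0.08,0,-0.1,0]]]'
python3 -m inch '[[[-1,0.09,0,-0.09,0],[-1,0,0,0,0]]]'
python3 -c "
from h import *
print(where());snap('wrist','w8.png');print(tilt('w8.png')[60:210:2].tolist())"
```

```text
time: 14.8
eef_pos: [0.4475, 0.0312, 0.0618]
eef_rot: [-0.002, 0.8, -0.6, -0.002]
contact_force: [-1.3, 11.1, -2.3]
grip_width: 0.0391
grasp_force: 61.4
time: 15.05
eef_pos: [0.4495, 0.022, 0.0703]
eef_rot: [0.0, 0.799, -0.601, 0.0]
contact_force: [-0.7, -0.0, -0.3]
grip_width: 0.039
grasp_force: 61.5
time: 15.3
eef_pos: [0.4506, 0.0185, 0.0739]
eef_rot: [-0.0, 0.799, -0.601, 0.0]
contact_force: [-0.3, -0.6, -0.2]
grip_width: 0.0393
grasp_force: 61.5
('s,t,zaxis', np.float64(0.0481), np.float64(-0.0294), np.float64(0.1039))
[135, 133, 133, 133, 134, 136, 136, 135, 136, 138, 138, 140, 144, 146, 148, 151, 151, 150, 218, 232, 231, 231, 232, 232, 232, 233, 233, 234, 232, 233, 233, 232, 234, 236, 128, 80, 242, 236, 235, 251, 83, 56, 243, 236, 236, 236, 237, 237, 237, 237, 237, 238, 238, 238, 238, 238, 238, 239, 239, 239, 239, 238, 238, 238, 237, 237, 237, 236, 235, 235, 235, 235, 236, 236, 236]
```

```bash

python3 -m inch '[[[-1,-0.9,0,0,0],[-1,0,0,0.5,0],[-1,0.1,0,0,0],[-1,0,0,0,0]]]'
python3 -m inch '[[[-1,0.1,0,0,0],[-1,0,0,0,0]]]'
python3 -m inch '[[[-1,0.1,0,0,0],[-1,0,0,0,0]]]'
python3 -c "
from h import *
print(where())"
```

```text
time: 15.85
eef_pos: [0.4418, 0.0492, 0.0541]
eef_rot: [0.0, 0.799, -0.601, 0.0]
contact_force: [0.3, 0.4, -1.5]
grip_width: 0.0389
grasp_force: 61.5
time: 16.1
eef_pos: [0.4429, 0.0455, 0.0541]
eef_rot: [-0.0, 0.799, -0.601, 0.0]
contact_force: [0.6, 0.1, -1.3]
grip_width: 0.0388
grasp_force: 61.5
time: 16.35
eef_pos: [0.4438, 0.0417, 0.0537]
eef_rot: [-0.0, 0.799, -0.601, -0.0]
contact_force: [-0.3, 0.2, -1.2]
grip_width: 0.0391
grasp_force: 61.5
('s,t,zaxis', np.float64(0.0723), np.float64(-0.0294), np.float64(0.0837))
```

```bash

python3 -m inch '[[[-1,0.08,0,0,0],[-1,0,0,0,0]]]'
python3 -m inch '[[[-1,0.08,0,0,0],[-1,0,0,0,0]]]'
python3 -m inch '[[[-1,0.08,0,0,0],[-1,0,0,0,0]]]'
python3 -c "
from h import *
print(where())"
```

```text
time: 16.6
eef_pos: [0.4446, 0.0388, 0.0536]
eef_rot: [0.0, 0.799, -0.601, -0.0]
contact_force: [-0.0, 0.2, -1.5]
grip_width: 0.0389
grasp_force: 61.5
time: 16.85
eef_pos: [0.4455, 0.0357, 0.0536]
eef_rot: [0.0, 0.799, -0.601, -0.0]
contact_force: [0.1, 0.6, -1.2]
grip_width: 0.0393
grasp_force: 61.5
time: 17.1
eef_pos: [0.4461, 0.0344, 0.0538]
eef_rot: [-0.001, 0.799, -0.601, -0.001]
contact_force: [-5.2, 8.0, 2.5]
grip_width: 0.0393
grasp_force: 61.9
('s,t,zaxis', np.float64(0.0646), np.float64(-0.0293), np.float64(0.0838))
```

```bash

python3 -m inch '[[[-1,0.07,0,0.03,0],[-1,0,0,0,0]]]'
python3 -m inch '[[[-1,0.08,0,-0.11,0],[-1,0.09,0,-0.1,0]]]'
python3 -m inch '[[[-1,0.1,0,-0.09,0],[-1,0,0,0,0]]]'
python3 -c "
from h import *
print(where())
snap('wrist','w9.png');print(tilt('w9.png')[80:210:2].tolist())"
```

```text
time: 17.35
eef_pos: [0.4464, 0.034, 0.0537]
eef_rot: [-0.003, 0.799, -0.601, -0.003]
contact_force: [-15.7, 19.4, 12.0]
grip_width: 0.0388
grasp_force: 63.3
time: 17.6
eef_pos: [0.4483, 0.0272, 0.0609]
eef_rot: [-0.003, 0.8, -0.6, -0.003]
contact_force: [-8.8, 15.1, 1.5]
grip_width: 0.0393
grasp_force: 62.3
time: 17.85
eef_pos: [0.45, 0.0225, 0.065]
eef_rot: [-0.002, 0.8, -0.601, -0.002]
contact_force: [-7.6, 12.6, 5.0]
grip_width: 0.0389
grasp_force: 62.5
('s,t,zaxis', np.float64(0.0522), np.float64(-0.0289), np.float64(0.095))
[161, 162, 162, 163, 162, 164, 164, 164, 164, 164, 164, 162, 162, 163, 163, 163, 155, 230, 231, 230, 230, 230, 230, 231, 231, 231, 231, 231, 232, 246, 88, 135, 237, 234, 197, 80, 229, 235, 234, 233, 232, 233, 233, 233, 234, 233, 233, 233, 233, 233, 233, 233, 233, 233, 233, 232, 232, 231, 231, 230, 230, 230, 230, 231, 231]
```

```bash

python3 -m inch '[[[-1,0.13,0,-0.06,0],[-1,0.11,0,-0.08,0]]]'
python3 -m inch '[[[-1,0.12,0,-0.07,0],[-1,0,0,0,0]]]'
python3 -c "
from h import *
print(where())
snap('wrist','w10.png');print(tilt('w10.png')[90:220:2].tolist())"
```

```text
time: 18.15
eef_pos: [0.4527, 0.0137, 0.0708]
eef_rot: [-0.003, 0.8, -0.6, -0.002]
contact_force: [-5.5, 12.9, 2.8]
grip_width: 0.0391
grasp_force: 62.7
time: 18.4
eef_pos: [0.4545, 0.0083, 0.074]
eef_rot: [-0.003, 0.8, -0.601, -0.001]
contact_force: [-4.8, 11.0, 5.8]
grip_width: 0.0394
grasp_force: 63.2
('s,t,zaxis', np.float64(0.0372), np.float64(-0.0285), np.float64(0.104))
[139, 140, 137, 140, 139, 142, 145, 150, 152, 154, 157, 160, 164, 164, 164, 164, 164, 163, 163, 162, 162, 210, 212, 219, 218, 219, 218, 218, 218, 219, 219, 232, 86, 200, 220, 235, 74, 206, 220, 219, 218, 219, 218, 219, 219, 219, 219, 218, 217, 217, 216, 216, 215, 215, 214, 214, 214, 214, 215, 216, 216, 217, 218, 219, 220]
```

```bash

python3 -m inch '[[[-1,0.14,0,-0.03,0],[-1,0.13,0,-0.05,0]]]'
python3 -m inch '[[[-1,0.13,0,-0.04,0],[-1,0,0,0,0]]]'
python3 -c "
from h import *
print(where())
snap('wrist','w11.png');print(tilt('w11.png')[110:230:2].tolist())"
```

```text
time: 18.7
eef_pos: [0.4576, -0.0017, 0.0778]
eef_rot: [-0.003, 0.8, -0.6, -0.001]
contact_force: [-9.9, 12.6, 10.7]
grip_width: 0.0392
grasp_force: 64.4
time: 18.95
eef_pos: [0.4593, -0.0074, 0.0795]
eef_rot: [-0.003, 0.8, -0.601, -0.0]
contact_force: [-5.3, 9.8, 8.6]
grip_width: 0.0392
grasp_force: 64.4
('s,t,zaxis', np.float64(0.0209), np.float64(-0.0283), np.float64(0.1095))
[138, 136, 136, 136, 136, 137, 134, 135, 135, 138, 139, 143, 146, 149, 152, 156, 161, 161, 161, 162, 151, 117, 191, 192, 196, 196, 196, 196, 196, 209, 75, 180, 202, 83, 177, 192, 195, 194, 194, 193, 192, 190, 189, 189, 188, 188, 187, 188, 189, 190, 191, 192, 192, 193, 195, 191, 183, 175, 169, 169]
```

```bash

python3 -m inch '[[[-1,0.14,0,-0.01,0],[-1,0.13,0,-0.02,0]]]'
python3 -m inch '[[[-1,0.12,0,-0.01,0],[-1,0,0,0,0]]]'
python3 -c "
from h import *
print(where())
snap('wrist','w12.png');print(tilt('w12.png')[120:240:2].tolist())
a=cv2.imread('pics/w12.png');snap('side','d12.png');b=cv2.imread('pics/d12.png')[90:250,290:440]
cv2.imwrite('pics/m12.png',np.hstack([cv2.resize(a,(480,300)),cv2.resize(b,(300,300))]))"
```

```text
time: 19.25
eef_pos: [0.4628, -0.0177, 0.0814]
eef_rot: [-0.003, 0.8, -0.6, 0.0]
contact_force: [-1.6, 8.6, 11.5]
grip_width: 0.0389
grasp_force: 65.1
time: 19.5
eef_pos: [0.4647, -0.0229, 0.082]
eef_rot: [-0.003, 0.8, -0.601, 0.001]
contact_force: [-1.8, 7.1, 9.9]
grip_width: 0.0394
grasp_force: 65.2
('s,t,zaxis', np.float64(0.0044), np.float64(-0.0275), np.float64(0.112))
[149, 146, 142, 138, 136, 134, 131, 130, 130, 129, 128, 128, 128, 129, 126, 127, 129, 129, 130, 135, 137, 140, 142, 147, 152, 120, 165, 163, 166, 169, 168, 167, 136, 136, 165, 84, 156, 159, 163, 162, 162, 161, 161, 162, 163, 164, 164, 162, 157, 158, 158, 158, 153, 148, 144, 144, 143, 142, 139, 137]
```

View pics/m12.png

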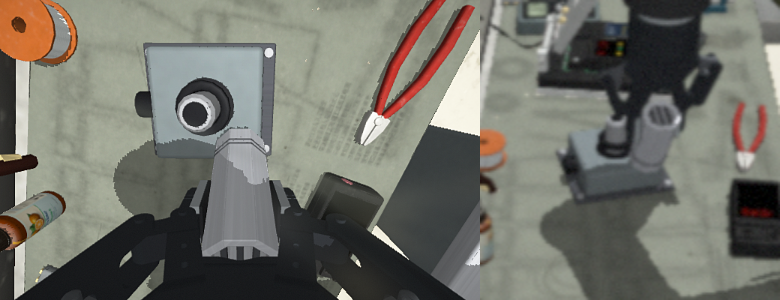

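The wrist view shows the nozzle leaning beside the ring at (240,150), about 70° up with the grille toward us, and everything else undisturbed. I'll move it clear of the port and finish the righting by pressing it on the bench.

```bash

python3 -m inch '[[[-1,0,0,-0.4,0],[-1,-0.9,0,0,0],[-1,-0.9,0,0,0],[-1,-0.9,0,0,0],[-1,0,0,0.5,0]]]'
python3 -m inch '[[[-1,0,0,0.4,0],[-1,0,0,0,0]]]'
python3 -m inch '[[[-1,0,0,0.1,0],[-1,0,0,0.1,0]]]'
python3 -c "
from h import *
print(where())"
```

```text
time: 20.23
eef_pos: [0.4337, 0.0812, 0.0772]
eef_rot: [-0.002, 0.8, -0.6, 0.001]
contact_force: [-0.3, 0.5, -2.1]
grip_width: 0.0393
grasp_force: 63.8
time: 20.48
eef_pos: [0.4322, 0.0784, 0.0579]
eef_rot: [0.001, 0.799, -0.601, -0.001]
contact_force: [-0.6, -0.2, -0.7]
grip_width: 0.0392
grasp_force: 63.8
time: 20.72
eef_pos: [0.4333, 0.0791, 0.0516]
eef_rot: [-0.0, 0.799, -0.601, 0.0]
contact_force: [-0.5, 0.0, -1.2]
grip_width: 0.0391
grasp_force: 63.8
('s,t,zaxis', np.float64(0.1112), np.float64(-0.029), np.float64(0.0816))
```

```bash

python3 -m inch '[[[-1,0,0,0.06,0],[-1,0,0,0,0]]]'|grep -E "pos|contact"
python3 -m inch '[[[-1,0,0,0.06,0],[-1,0,0,0,0]]]'|grep -E "pos|contact"
```

```text
eef_pos: [0.4329, 0.0792, 0.0487]
contact_force: [-1.0, 0.1, -0.7]
eef_pos: [0.4328, 0.0792, 0.0462]
contact_force: [0.2, -0.2, -1.4]
```

```bash

python3 -m inch '[[[-1,0,0,0.05,0],[-1,0,0,0,0]]]'|grep -E "pos|contact"
python3 -m inch '[[[-1,0,0,0.05,0],[-1,0,0,0,0]]]'|grep -E "pos|contact"
python3 -m inch '[[[-1,0,0,0.05,0],[-1,0,0,0,0]]]'|grep -E "pos|contact"
```

```text
eef_pos: [0.4331, 0.0793, 0.0446]
contact_force: [-0.1, -1.0, -0.8]
eef_pos: [0.4333, 0.0793, 0.0442]
contact_force: [-6.0, -0.9, 10.4]
eef_pos: [0.4335, 0.0793, 0.044]
contact_force: [-11.1, 0.5, 21.1]
```

```bash

python3 -m inch '[[[-1,0.1,0,0,0],[-1,0.1,0,0,0]]]'|grep -E "pos|contact"
python3 -m inch '[[[-1,0.1,0,0.02,0],[-1,0.1,0,0.02,0]]]'|grep -E "pos|contact"
python3 -m inch '[[[-1,0.1,0,0.02,0],[-1,0,0,0,0]]]'|grep -E "pos|contact"
python3 -c "
from h import *
print(where())
snap('wrist','w13.png');print(tilt('w13.png')[120:260:2].tolist())"
```

```text
eef_pos: [0.4374, 0.0743, 0.0442]
contact_force: [-2.9, 7.8, 14.3]
eef_pos: [0.441, 0.0669, 0.0438]
contact_force: [-5.5, 6.8, 20.4]
eef_pos: [0.4423, 0.0621, 0.0431]
contact_force: [-1.1, 4.9, 17.0]
('s,t,zaxis', np.float64(0.0923), np.float64(-0.0251), np.float64(0.0731))
[176, 175, 174, 173, 175, 175, 175, 176, 177, 177, 177, 177, 178, 179, 179, 178, 178, 177, 177, 177, 175, 174, 175, 177, 177, 176, 175, 174, 174, 169, 126, 173, 173, 174, 178, 176, 162, 136, 170, 106, 169, 170, 174, 174, 172, 172, 172, 172, 169, 164, 161, 161, 161, 160, 156, 151, 151, 151, 150, 149, 145, 145, 146, 145, 141, 141, 141, 141, 141, 141]
```

```bash

python3 -m inch '[[[-1,0.1,0,0.05,0],[-1,0.1,0,0.05,0]]]'|grep -E "pos|contact"
python3 -m inch '[[[-1,0.1,0,0.05,0],[-1,0,0,0.05,0]]]'|grep -E "pos|contact"
python3 -m inch '[[[-1,0,0,0.05,0],[-1,0,0,0,0]]]'|grep -E "pos|contact"
python3 -c "
from h import *
print(where())
snap('wrist','w14.png');print(tilt('w14.png')[140:260:2].tolist())"
```

```text
eef_pos: [0.445, 0.054, 0.0409]
contact_force: [-10.3, 3.2, 28.7]
eef_pos: [0.4468, 0.0491, 0.039]
contact_force: [-12.4, -0.4, 45.0]
eef_pos: [0.4471, 0.0482, 0.0385]
contact_force: [-12.5, -3.5, 44.8]
('s,t,zaxis', np.float64(0.0776), np.float64(-0.0244), np.float64(0.0685))
[171, 172, 172, 172, 170, 169, 169, 171, 171, 171, 172, 173, 173, 173, 174, 175, 174, 174, 173, 173, 172, 172, 170, 169, 170, 170, 170, 168, 166, 166, 154, 144, 143, 142, 142, 109, 110, 128, 134, 134, 136, 136, 135, 134, 134, 133, 132, 131, 130, 127, 127, 128, 128, 126, 126, 126, 127, 126, 126, 126]
```

```bash

python3 -m inch '[[[-1,0,0,-0.1,0],[-1,0,0,0,0]]]'|grep -E "pos|contact"
python3 -m inch '[[[0.2,0,0,0,0],[0.2,0,0,0,0],[1,0,0,0,0],[1,0,0,0,0],[1,0,0,0,0]]]'
python3 -c "
from h import *
print(where())
snap('wrist','w15.png');print(tilt('w15.png')[140:330:2].tolist())"
```

```text
eef_pos: [0.4466, 0.0486, 0.0388]
contact_force: [-0.8, -4.4, 21.7]
time: 24.45
eef_pos: [0.4417, 0.0485, 0.0318]
eef_rot: [0.0, 0.799, -0.601, -0.0]
contact_force: [0.8, 0.1, -0.8]
grip_width: 0.0855
grasp_force: 0.0
('s,t,zaxis', np.float64(0.0794), np.float64(-0.0296), np.float64(0.0618))
[168, 169, 169, 168, 168, 167, 168, 169, 169, 170, 170, 170, 170, 171, 170, 171, 171, 170, 170, 170, 170, 170, 168, 167, 168, 169, 169, 168, 166, 166, 149, 145, 144, 109, 128, 133, 135, 132, 131, 129, 128, 129, 130, 129, 129, 129, 128, 128, 128, 128, 126, 124, 124, 124, 122, 122, 122, 122, 121, 121, 121, 122, 121, 122, 122, 122, 121, 122, 122, 122, 122, 122, 122, 123, 151, 156, 159, 162, 164, 163, 167, 119, 115, 111, 105, 98, 93, 89, 87, 87, 87, 87, 87, 87, 88]
```

```bash

python3 -m inch '[[[1,0,0,-0.5,0],[1,0,0,-1,0],[1,0,0,-1,0],[1,0,0,-1,0],[1,0,0,-1,0]]]' >/dev/null
python3 -m inch '[[[1,-0.5,0,0,0],[1,0,0,0,0],[1,0,0,0,0]]]'
python3 - <<'E'
from h import *
import pickle
print(where());p,R=pose();g=snap('wrist','w16.png');pickle.dump((p,R,g),open('w16.pkl','wb'))
a=cv2.imread('pics/w16.png');gs=snap('side','d16.png');pickle.dump(gs,open('d16.pkl','wb'));b=cv2.imread('pics/d16.png')[120:240,320:420]
W=np.zeros((600,800,3),np.uint8)
# wrist crop x1.6 (origin 150,80), side crop x4
c=cv2.resize(a[60:360,160:460],(500,500),interpolation=cv2.INTER_CUBIC);W[:500,:500]=c
W[:360,500:800]=cv2.resize(b,(300,360),interpolation=cv2.INTER_CUBIC)
cv2.imwrite('pics/m16.png',W)
E
```

```text
time: 25.5
eef_pos: [0.4361, 0.0675, 0.2115]
eef_rot: [0.0, 0.799, -0.601, -0.0]
contact_force: [-0.1, -0.4, 0.1]
grip_width: 0.0852
grasp_force: 0.0
('s,t,zaxis', np.float64(0.0992), np.float64(-0.0295), np.float64(0.2415))
```

View pics/m16.png

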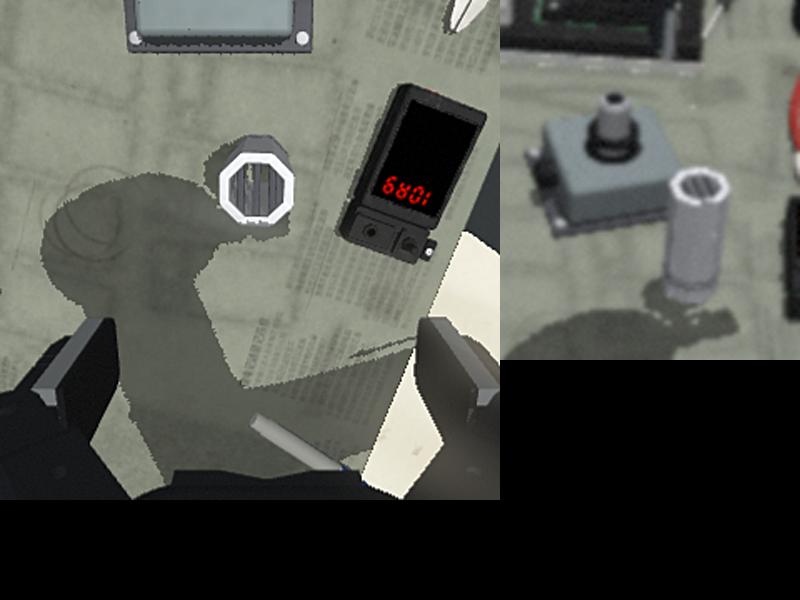

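The nozzle stands upright at crop (257,187), with flats square to the port and the grille up. Next I'll work out the regrasp position and the spigot location.

```bash
python3 - <<'E'
from h import *
import pickle
p,R,g=pickle.load(open('w16.pkl','rb'));gs=pickle.load(open('d16.pkl','rb'))
a=cv2.imread('pics/w16.png').astype(int);m=(a.min(2)>225).astype(np.uint8);m[:, :270]=0;m[:,360:]=0;m[:135]=0;m[230:]=0
q=np.argwhere(m)[:,::-1].astype(np.float32);(c,rad)=cv2.minEnclosingCircle(q);print('rim',c,rad)
X=wplane(g,p,R,*c,.1);print('nozzle wrist',X.round(4),'side',onplane(gs,386.3,181.7,.1).round(4))
go(X[0],X[1],None,-2.857)
gray=cv2.cvtColor(cv2.imread('pics/w16.png'),cv2.COLOR_BGR2GRAY)
# w12 spigot
R0=R;p12=np.array([.4647,-.0229,.082])
print('w12 tip',wplane(g,p12,R0,261.5,151.5,.088).round(4))
M=np.array(g['mount'])
q=M[:3,:3].T@(R.T@(np.array([.506,-.0655,.088])-p)-M[:3,3]);print('spigot px in w16',319.6+302.7*q[0]/q[2],199.7+302.7*q[1]/q[2])
E
```

```text
rim (313.5, 173.0) 23.307823181152344
nozzle wrist [0.4475 0.0519 0.1   ] side [0.4455 0.0507 0.1   ]
t 25.6 pos [0.4362 0.0673 0.2116] yyaw -2.8605 axis [-0.001 -0.    -1.   ] units [ 0.448 -0.166 -0.   ] F [ 0.2 -0.   0.7] w 0.0856 0.0 q6 -0.33
turn -0.04
w12 tip [ 0.5075 -0.065   0.088 ]
spigot px in w16 283.7763093581034 12.506824853827766
```

```bash

python3 -m inch '[[[1,1,-0.2,0,0],[1,1,0,0,0],[1,0,0,0,0],[1,0,0,0,0]]]' | grep pos
python3 - <<'E'
from h import *
import pickle
p,R=pose();g=snap('wrist','w17.png');pickle.dump((p,R,g),open('w17.pkl','wb'))
M=np.array(g['mount']);a=cv2.imread('pics/w17.png');gr=cv2.cvtColor(a,cv2.COLOR_BGR2GRAY)
def px(X):
    q=M[:3,:3].T@(R.T@(np.array(X)-p)-M[:3,3]);return np.array([319.6+302.7*q[0]/q[2],199.7+302.7*q[1]/q[2]])
n=px([.447,.0515,.1]);s=px([.5065,-.065,.088]);print('pred',n,s)
u,v=n.astype(int);m=(a.min(2)>215).astype(np.uint8);k=np.zeros_like(m);k[v-35:v+35,u-35:u+35]=m[v-35:v+35,u-35:u+35]
q=np.argwhere(k)[:,::-1].astype(np.float32);c,rad=cv2.minEnclosingCircle(q);bb=cv2.boundingRect(q);print('rim',c,rad,bb)
Xn=wplane(g,p,R,*c,.1);print('nozzle',Xn.round(4))
u,v=s.astype(int);w=gr[v-30:v+30,u-30:u+30];b=cv2.resize(w,None,fx=4,fy=4,interpolation=cv2.INTER_CUBIC)
h=cv2.HoughCircles(b,cv2.HOUGH_GRADIENT,1.5,8,param1=120,param2=30,minRadius=20,maxRadius=90)
for x,y,rr in (h[0][:8] if h is not None else []):
    U0,V0=u-30+(x+.5)/4-.5,v-30+(y+.5)/4-.5;print('circ',round(U0,1),round(V0,1),'r',round(rr/4,1),wplane(g,p,R,U0,V0,.088).round(4))
for row in gr[v-24:v+24:2,u-24:u+24:2]: print(' '.join('%3d'%x for x in row))
E
```

```text
eef_pos: [0.466, -0.0071, 0.2117]
pred [322.96784874 254.31891869] [295.08744555 115.8704582 ]
rim (322.0, 254.5) 21.360109329223633 (302, 237, 41, 37)
nozzle [0.4479 0.052  0.1   ]
circ 294.1 115.2 r 14.9 [ 0.5075 -0.0653  0.088 ]
circ 291.8 115.9 r 12.7 [ 0.5093 -0.0641  0.088 ]
circ 298.2 118.2 r 19.8 [ 0.5034 -0.0638  0.088 ]
circ 295.2 109.2 r 18.6 [ 0.5079 -0.0705  0.088 ]
circ 298.6 108.8 r 17.8 [ 0.5051 -0.0716  0.088 ]
circ 290.7 113.7 r 12.2 [ 0.5107 -0.0657  0.088 ]
circ 298.6 111.8 r 20.2 [ 0.5045 -0.0691  0.088 ]
circ 288.8 117.4 r 16.1 [ 0.5115 -0.0621  0.088 ]
156 155 155 156 152 154 155 156 161 171  88 105  52  83  97 143 168 166 163 160 159 159 159 158
155 156 156 156 153 154 159 170  81  52  28  32  42  38  31  25  45  68 143 167 159 157 159 158
154 155 156 155 154 160 104  26  37  46  49  52  51  54  58  59  52  28  48  80 163 160 159 160
155 156 156 154 158 123  26  44  48  47  50  47  48  50  50  53  56  62  40  45  58 171 165 162
155 157 156 156 113  28  45  48  48  47  40  37  28  36  38  43  47  57  62  52  37  48 167 163
157 157 155 171  26  41  49  47  34  3
[... 1085 characters left out ...]
 133  32  39  46  52  44  48
150 154  91  28  41  14  63 110 222 212 168  74  88 207 222 136 141  62  25  45  47  53  23  61
150 152 160  78  31  40  51  75 112 125 213 219 196 170  83 146  36  28  45  45  50  27  45 150
150 152 155 167  45  32  41  16  34  78 118 117 127 141  94  23  38  48  45  48  41  45 118 157
150 153 155 157 153  60  32  42  50  49  21  52  39  36  48  48  49  44  45  39  23  90 159 154
149 152 153 155 154  89  59  17  36  44  45  47  50  47  45  45  45  44  25  43  49 162 155 153
149 151 153 154 153 151 157 160  29  28  35  34  40  41  39  40  33  26  33  65 161 153 154 155
150 150 153 152 152 151 151 155 156 149 126  23   4  21  28  33  53 151 164 161 157 153 156 157
```

```bash
python3 - <<'E'
from h import *
import pickle
p,R,g=pickle.load(open('w17.pkl','rb'));print(wplane(g,p,R,293.2,115.8,.088))
go(.4479,.052,.042,-2.857)
E
```

```text
[ 0.5081439  -0.06456937  0.088     ]
t 26.15 pos [ 0.466  -0.0067  0.2118] yyaw -2.8602 axis [-0.  0. -1.] units [-1.535  0.027  4.246] F [-0.8  0.3 -0.3] w 0.0851 0.0 q6 -0.14
turn -0.04
```

```bash

python3 -m inch '[[[1,-0.8,0,0,0],[1,-0.74,0.03,0,0],[1,0,0,0.6,0],[1,0,0,0.6,0],[1,0,0,0.8,0]]]' | grep -E "pos|contact"
python3 -m inch '[[[1,0,0,0.8,0],[1,0,0,0.8,0],[1,0,0,0.65,0],[1,0,0,0,0]]]' | grep -E "pos|contact"
python3 -m inch '[[[-1,0,0,0,0],[-1,0,0,0,0],[-1,0,0,0,0],[-1,0,0,0,0]]]'
python3 -m inch '[[[-1,0,0,-0.5,0],[-1,0,0,-0.7,0],[-1,0,0,-0.7,0],[-1,0,0,0,0],[-1,0,0,0,0]]]'
python3 - <<'E'
from h import *
p,R=pose();g=snap('wrist','w18.png');print(where())
a=cv2.imread('pics/w18.png');M=np.array(g['mount'])
def px(X):
    q=M[:3,:3].T@(R.T@(np.array(X)-p)-M[:3,3]);return np.array([319.6+302.7*q[0]/q[2],199.7+302.7*q[1]/q[2]])
print('pred spigot',px([.5081,-.0646,.088]),'top rim pred',px(p+[0,0,.058]))
gr=cv2.cvtColor(a,cv2.COLOR_BGR2GRAY);print(gr[230:400:4,220:420:8].tolist())
E
```

```text
eef_pos: [0.448, 0.0531, 0.1319]
contact_force: [0.2, -0.2, -0.1]
eef_pos: [0.4464, 0.0521, 0.0402]
contact_force: [-0.2, -0.3, 1.0]
time: 27.78
eef_pos: [0.4485, 0.0523, 0.0432]
eef_rot: [-0.001, 0.799, -0.601, 0.0]
contact_force: [-2.9, 1.5, 6.3]
grip_width: 0.0394
grasp_force: 59.8
time: 28.4
eef_pos: [0.4473, 0.0519, 0.1167]
eef_rot: [0.001, 0.799, -0.601, -0.001]
contact_force: [0.1, 0.2, -2.2]
grip_width: 0.0393
grasp_force: 60.4
('s,t,zaxis', np.float64(0.081), np.float64(-0.0233), np.float64(0.1465))
pred spigot [272.20988643  -3.9522895 ] top rim pred [323.06362985 312.66247462]
[[86, 88, 79, 78, 82, 79, 80, 87, 88, 97, 94, 103, 102, 109, 109, 118, 116, 95, 135, 131, 144, 60, 56, 69, 67], [86, 89, 79, 82, 81, 80, 85, 88, 92, 96, 96, 102, 103, 109, 108, 113, 117, 93, 140, 134, 145, 57, 57, 68, 67], [86, 90, 82, 85, 83, 80, 83, 84, 99, 97, 98, 103, 101, 109, 109, 110, 119, 118, 156, 151, 146, 46, 57, 67, 65], [87, 89, 84, 83, 85, 85, 88, 36, 96, 98, 101, 105, 99, 101, 109, 111, 118, 117, 92, 94, 81, 40, 51, 69, 68], [87, 88, 89, 85, 86, 87, 89, 26, 98, 96, 100, 105, 101, 102, 
[... 3388 characters left out ...]
19, 19, 19, 18, 23, 21, 25, 24, 22, 20, 23, 23, 23, 25, 20, 23, 23, 23, 21, 22, 21, 29], [21, 20, 16, 21, 21, 22, 21, 22, 22, 26, 24, 22, 22, 25, 23, 22, 22, 23, 23, 22, 23, 23, 21, 22, 24], [17, 16, 18, 20, 25, 24, 21, 25, 24, 24, 26, 22, 25, 24, 22, 26, 22, 25, 21, 19, 24, 25, 21, 21, 24], [18, 19, 22, 21, 25, 23, 21, 24, 23, 24, 23, 26, 22, 21, 25, 23, 21, 23, 23, 22, 20, 23, 25, 23, 24], [21, 23, 24, 22, 25, 22, 24, 21, 24, 24, 21, 21, 23, 23, 25, 23, 23, 24, 23, 23, 22, 24, 25, 23, 26], [25, 21, 23, 20, 21, 23, 20, 26, 18, 24, 23, 24, 23, 26, 23, 21, 22, 24, 23, 24, 19, 21, 23, 24, 24], [24, 23, 22, 21, 23, 22, 24, 24, 25, 22, 25, 23, 23, 22, 22, 20, 22, 24, 24, 22, 22, 20, 21, 22, 23]]
```

```bash
cat >> h.py <<'E'
def rim(f,g):
    a=cv2.cvtColor(cv2.imread('pics/'+f),cv2.COLOR_BGR2GRAY);m=(a>118).astype(np.uint8);k=np.zeros_like(m);k[262:352,258:382]=m[262:352,258:382]
    n,l,s,c=cv2.connectedComponentsWithStats(k);i=1+np.argmax(s[1:,4]);q=np.argwhere(l==i)
    M=np.array(g['mount']);K=np.array(g['camera_matrix'])
    D=(M[:3,:3]@np.linalg.solve(K,np.c_[q[:,1],q[:,0],np.ones(len(q))].T)).T
    P=M[:3,3]+D*((-.0568-M[2,3])/D[:,2])[:,None]
    lo,hi=np.percentile(P,.3,axis=0),np.percentile(P,99.7,axis=0);c,rad=cv2.minEnclosingCircle((P[:,:2]*1000).astype(np.float32))
    print('bbox',s[i],'size',(hi-lo).round(4)[:2],'mid',((hi+lo)/2).round(4)[:2],'circ',np.round(c,1),round(rad,1));return (hi+lo)/2
E
python3 - <<'E'
from h import *
g=r.grab_frame('wrist');rim('w18.png',g)
E
```

```text
bbox [ 266  262  108   82 2944] size [0.0339 0.0395] mid [ 0.0028 -0.0013] circ [ 1.3 -1.1] 22.0
```

```bash

python3 -m inch '[[[-1,0,0,-0.75,0],[-1,0.6,-0.32,0,0],[-1,0.6,-0.32,0,0],[-1,0,0,0,0],[-1,0,0,0,0]]]' | grep -E "pos|contact"
cat >> h.py <<'E'
def tip(f):
    p,R=pose();g=snap('wrist',f);M=np.array(g['mount']);gr=cv2.cvtColor(cv2.imread('pics/'+f),cv2.COLOR_BGR2GRAY)
    q=M[:3,:3].T@(R.T@(np.array([.5081,-.0646,.088])-p)-M[:3,3]);u,v=int(319.6+302.7*q[0]/q[2]),int(199.7+302.7*q[1]/q[2])
    w=gr[v-30:v+30,u-30:u+30];print('pred',u,v)
    m=(w<75).astype(np.uint8)  # dark hole of the tip: component nearest the centre
    n,l,s,c=cv2.connectedComponentsWithStats(m)
    for i in range(1,n):
        if 60<s[i][4]<1500:
            k=np.argwhere(l==i)[:,::-1].astype(np.float32);cc,rr=cv2.minEnclosingCircle(k);U0,V0=u-30+cc[0],v-30+cc[1]
            X=wplane(g,p,R,U0,V0,.088);print('dark',np.round([U0,V0,rr],1),s[i][4],'world',X.round(4),'tool',(R.T@(X-p)).round(4),'area px per',)
    return gr,u,v
E
python3 - <<'E'
from h import *
gr,u,v=tip('w19.png');print(where())
for row in gr[v-28:v+28:3,u-28:u+28:3]: print(' '.join('%3d'%x for x in row))
E
```

```text
eef_pos: [0.4854, 0.0129, 0.1471]
contact_force: [0.2, 1.5, 0.1]
pred 320 95
dark [320.5  95.8  12.3] 455 world [ 0.5083 -0.0645  0.088 ] tool [ 0.0808 -0.0007  0.0591] area px per
('s,t,zaxis', np.float64(0.0332), np.float64(0.0025), np.float64(0.1774))
157 158 154 156 156 157 161 165 128  82  84 149 171 163 163 161 159 157 157
159 159 155 154 159 131  23  38  50  53  54  54  41  30 170 164 159 158 159
160 160 156 163  57  40  51  53  54  56  54  56  56  58  47  34 165 161 161
158 158 162  34  44  53  54  52  55 147 124  76  38  52  57  61  39 166 161
157 160  68  44  52  56 135 145 135 194 182 153 161  92  49  56  61  84 162
158  92  32  52  57  85 131 224 228 237 242 232 228 151 166  47  57  44 170
160  19  44  56  24 131 217 170  47  56  56  50 115 231 155  63  54  62  29
168  30  52  63 129 202 237  51  58  58  59  60  59 234 204 164  43  58  43
125  38  53  17 127 222  79  58  58  60  58  60  62  39 232 149  43  56  54
 60  39  60  10 119 219  44  55  58  59  58  57  59  56 228 149  49  54  60
 20  42  36   2 115 219  43  57  57  59  57  59  60  56 238 143  33  50  61
 33  39  29  18 123 221  70  58  58  58  59  59  60  39 229 145  39  54  60
 56  36  53  23 116 193 218  45  58  58  58  57  56 216 182 158  44  53  49
 88  32  55  26  30 109 212 102  46  54  58  48 222 237 129  33  54  56  33
 93  14  43  23  22  62 104 201 232 217 111 227 209 128 149  44  51  56  27
151  54  32  44  23  22  85 115 109 145  96 123 119  73  31  54  53  31 155
158  94  20  36  24  23  23  13  55 129  81  71  26  48  52  52  46  45 159
157 163  81  10  36  47  57  64  22  48  49  57  56  51  50  43  24 158 157
153 157 161  81  15  32  41  46  49  51  52  50  49  48  31  51 166 157 157
```

```bash

python3 -m inch '[[[-1,0.7,0,0,0],[-1,0.7,0,0,0],[-1,0.64,0,0,0],[-1,0,0,0,0],[-1,0,0,0.3,0]]]' | grep -E "pos|contact"
python3 -m inch '[[[-1,0,0,0.1,0],[-1,0,0,0,0]]]' | grep -E "pos|contact"
python3 -m inch '[[[-1,0,0,0.08,0],[-1,0,0,0,0]]]' | grep -E "pos|contact"
python3 -c "
from h import *
go(.5083,-.0645,.12)"
```

```text
eef_pos: [0.5088, -0.0647, 0.1364]
contact_force: [-0.3, -1.3, -1.4]
eef_pos: [0.5081, -0.0649, 0.1313]
contact_force: [0.0, -0.7, -0.3]
eef_pos: [0.5084, -0.0653, 0.1287]
contact_force: [0.2, -0.0, -0.8]
t 30.3 pos [ 0.5084 -0.0653  0.1287] yyaw -2.86 axis [-0.  0. -1.] units [-0.02  -0.003  0.216] F [ 0.2 -0.  -0.8] w 0.0397 60.6 q6 0.02
```

```bash

python3 -m inch '[[[-1,0,0,0.1,0],[-1,0,0,0,0]]]' | grep -E "pos|contact"
python3 -m inch '[[[-1,0,0,0.1,0],[-1,0,0,0,0]]]' | grep -E "pos|contact"
python3 -m inch '[[[-1,0,0,0.1,0],[-1,0,0,0,0]]]' | grep -E "pos|contact"
```

```text
eef_pos: [0.5083, -0.0654, 0.1243]
contact_force: [0.1, -0.1, -1.1]
eef_pos: [0.5083, -0.0655, 0.1203]
contact_force: [0.2, 0.5, -1.2]
eef_pos: [0.5083, -0.0654, 0.1163]
contact_force: [-1.6, -0.5, -0.9]
```

```bash

python3 -m inch '[[[-1,0,0,0.15,0],[-1,0,0,0.1,0],[-1,0,0,0,0]]]' | grep -E "pos|contact"
python3 -m inch '[[[-1,0,0,0.1,0],[-1,0,0,0.1,0]]]' | grep -E "pos|contact"
python3 -m inch '[[[-1,0,0,0.1,0],[-1,0,0,0.05,0]]]' | grep -E "pos|contact"
python3 -m inch '[[[-1,0,0,0.05,0],[-1,0,0,0,0]]]' | grep -E "pos|contact"
```

```text
eef_pos: [0.5082, -0.0654, 0.1062]
contact_force: [0.2, 0.2, -1.3]
eef_pos: [0.5088, -0.0656, 0.1]
contact_force: [-3.2, 0.8, 6.9]
eef_pos: [0.5088, -0.0656, 0.0942]
contact_force: [-4.1, 0.5, 6.0]
eef_pos: [0.5088, -0.0656, 0.092]
contact_force: [-2.5, 0.6, 4.2]
```

```bash

python3 -m inch '[[[-1,0,0,0.06,0],[-1,0,0,0,0]]]' | grep -E "pos|contact"
python3 -m inch '[[[-1,0,0,0.06,0],[-1,0,0,0,0]]]' | grep -E "pos|contact"
python3 -m inch '[[[-1,0,0,0.06,0],[-1,0,0,0,0]]]' | grep -E "pos|contact"
```

```text
eef_pos: [0.509, -0.0657, 0.091]
contact_force: [-5.8, 0.9, 10.9]
eef_pos: [0.5093, -0.0659, 0.0908]
contact_force: [-10.9, 2.7, 22.1]
eef_pos: [0.5095, -0.0663, 0.0907]
contact_force: [-14.4, 3.1, 31.1]
```

```bash

python3 -m inch '[[[-1,0,0,-0.12,0],[0.2,0,0,0,0],[1,0,0,0,0],[1,0,0,0,0],[1,0,0,0,0]]]' | grep -E "pos|contact|width"
python3 -m inch '[[[1,0,0,-0.5,0],[1,0,0,-1,0],[1,0,0,-1,0],[1,0,0,-1,0],[1,-0.5,0,0,0]]]' >/dev/null
python3 -m inch '[[[1,0,0,0,0],[1,0,0,0,0]]]' | grep -E "time|pos|contact|width"
python3 - <<'E'
from h import *
p,R=pose();g=snap('wrist','w20.png');gs=snap('side','d20.png')
M=np.array(g['mount']);q=M[:3,:3].T@(R.T@(np.array([.5083,-.0645,.148])-p)-M[:3,3]);u,v=int(319.6+302.7*q[0]/q[2]),int(199.7+302.7*q[1]/q[2]);print(u,v)
a=cv2.imread('pics/w20.png');m=(a.min(2)>200).astype(np.uint8);k=np.zeros_like(m);k[v-45:v+45,u-45:u+45]=m[v-45:v+45,u-45:u+45]
q=np.argwhere(k)[:,::-1].astype(np.float32);c,rad=cv2.minEnclosingCircle(q);print('rim',c,rad,cv2.boundingRect(q),'at z .148:',wplane(g,p,R,*c,.148).round(4))
gr=cv2.cvtColor(cv2.imread('pics/d20.png'),cv2.COLOR_BGR2GRAY)
def px(X): 
    q=np.array(gs['camera_matrix'])@(np.array(gs['R'])@np.array(X)+np.array(gs['t']));return (q[:2]/q[2]).round(1)
print('top',px([.5065,-.065,.148]),'sock',px([.5065,-.065,.048]))
t=px([.5065,-.065,.148]).astype(int);print(gr[t[1]-20:t[1]+60:2,t[0]-16:t[0]+17:4])
E
```

```text
eef_pos: [0.5084, -0.0655, 0.088]
contact_force: [-0.1, 0.3, -0.8]
grip_width: 0.0855
time: 34.42
eef_pos: [0.5028, -0.0464, 0.2279]
contact_force: [-0.1, 0.5, -0.8]
grip_width: 0.0851
320 179
rim (329.5, 180.5) 36.694786071777344 (295, 154, 70, 49) at z .148: [ 0.5016 -0.066   0.148 ]
top [358.8 131.9] sock [357.2 166.4]
[[ 43  39  29  36  32  21  38  58  60]
 [ 42  43  16   7  38  10  50  14  53]
 [ 49  42  16   5  31   0   9   3  55]
 [ 43  43  20   9  46   4  20  17  63]
 [ 43  41  30  16  55   9  30  14  64]
 [ 37  34  26  35  32  31  34  32  61]
 [ 28  31  28  29  28  27  24  29  61]
 [ 27  27  29  30  37  29  23  26  67]
 [ 47  35  46 153 184 146  41  21  67]
 [ 44  48 137 165 118 149 146  39  79]
 [ 47  43 207  97  98  99 200  49  47]
 [ 35  35 177  91  81  83 204  47  44]
 [ 23  25 124 199 116 143 137  31  31]
 [ 65  45 107 131 131 133 113  25  29]
 [133 131 111 124 123 127 120  77  61]
 [137 138 109 122 126 128 121 144 134]
 [132 132 107 119 127 128 122 133 136]
 [141 136 102 120 123 128 120 133 127]
 [138 135 106 123 126 127 124 144 141]
 [131 131 105 122 124 129 121 144 144]
 [139 139 102 120 126 123 122 132 145]
 [136 142  96 121 123 126 125 137 142]
 [128 132  98 123 124 125 126 138 146]
 [137 130 105 118 126 127 127 136 145]
 [134 139 106 118 126 124 128 139 139]
 [143 140 101 119 126 125 118 138 141]
 [142 140  96 105 121 104 123 137 142]
 [140 139 107  99 114  99 128 139 140]
 [141 100 116 115 121 125  94 139 140]
 [122  79  81 121 126 114  60 139 140]
 [ 82  75  27  68  75  47  95 135 139]
 [ 90  80  69  27  30  51 137 137 138]
 [108  79  78  72 106  97  96 136 138]
 [ 79 105  79  78  83  76  75 110 138]
 [ 74  80  77  77  87  80  81  92 122]
 [ 71  74  81  82  84  84  85  85  81]
 [ 63  86  86  83  81  80  81  77  78]
 [ 65  83  84  78  80  79  80  79  75]
 [ 62  79  78  80  75  76  80  76  77]
 [ 62  78  78  78  80  75  72  73  60]]
```

```bash
python3 -c "
from h import *
print(r.sign_off())"
```

```text
the job is handed in; nothing more can be done
None
```

The nozzle was stood up on the bench and released, then taken afresh, pushed down over the spigot until it hit a hard stop at the expected home height, and let go; the job is handed in at about 34.5 s of the 59 s, and no verdict came back.

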